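# Load the sample queue into the block rack in order

### The arm

A 6-joint arm with a two-finger parallel gripper is mounted at the origin on a cart in front of the work surface, level with it; the furniture and walls round the work are solid. World frame = base frame: x ahead of the robot, y to its left, z up, the work surface at z = 0. Lengths are in m, angles in rad, forces in N, time in s.
With the tool pointing down it reaches from about 0.35 to 0.775 m from the base axis. Payload 5.5 kg.
Tool frame: the origin (TCP) lies midway between the tips of the shut fingers; the grasp point (between the pads) lies 19 mm behind it; z points along the fingers, y is the line along which they close (so a half turn about z gives the same grasp; the last joint's range is limited). The gripper opens to 85 mm and grips with 20 to 120 N. Pads are 22 mm wide; open, the fingers measure 114 mm over their backs; the gripper's body (76 mm by 85 mm) begins 54 mm behind the grasp point. The pads swing forward as they close: fully open they stand 13 mm farther back than shut.
Start: joints at [1.13, 0.313, 0.046, 1.304, 0, 1.431], TCP at [0.17, 0.549, 0.231] pointing down, gripper open.
Joint ranges: [-2.76, 2.76], [-0.86, 1.69], [-1.03, 1.26], [-2.2, 2.34], [-1.47, 1.5], [-3.14, 3.14]. Speed limits (rad/s): [2.57, 2.57, 3.14, 3.14, 3.14, 3.14].

### API

Orientations are given as a rotation vector (axis times angle).
In Python, from rig import manip, eyes, order gives the robot as it stands. Calls block until the motion is done:
- manip.move_ptp(position, orientation): joint-space move of the TCP to a pose.
- manip.move_l(position, frame=None, rate=0.15, threshold=None): straight line of the TCP; frame=None keeps the orientation; rate is the mean speed in m/s. With threshold (N) it stops when the force on the tool has changed by that much, and returns True; else False.
- manip.move_joints(angles): joint-space move.
- manip.command_gripper(opening, force=None): opening from 0.0 (shut) to 1.0 (fully open); force is the grip in N (None keeps the last); returns when the fingers have stopped.
- manip.sleep(seconds).
- manip.ik(position, orientation): joint angles nearest the present ones, or None.
- manip.sense(): the state.
- eyes.camera(name): name is "scene" or "side" or "wrist"; returns a dict with "pixels" (420x560x3 uint8, blue, green, red), "range_z" (420x560 float32, m along the optical axis (not along the pixel's ray), 0 where there is no reading), "camera_matrix" (3x3 intrinsics, pixels), "D" ([k1, k2, p1, p2, k3] as OpenCV has them; the pictures are not rectified), "eye" and "orientation" of the camera in the world. Camera axes: x right, y up, looking along -z (the intrinsics and any distortion apply to the point x, -y, -z); pixel columns grow to the right and rows downward; lengths in m; the calibration is good to about 2 mm. A picture is of the moment at which its call begins.
A pose or a line that the arm cannot do raises manip.MotionError and nothing moves.
- order.hand_in(): hands the job in; it is judged then, once.
Trained networks look in the newest picture that a camera, given by its name, has taken for a name from the list of things; names that differ only in an ending like _2 or _b are one class to them, and where a whole thing is asked for, a point or a joint stands for the part that bears it (a point fixed in the world has none). Each returns a list of dicts, best first, with "p" (0 to 1); they miss things now and then, are a little off and sometimes report something else, mostly with a low value. They report only what shows in the picture. A call takes as long as a camera call. They do not tell look-alikes from the thing itself.
- eyes.find_in(query, camera): "rect" ([left, top, right, bottom] in pixels, round what is visible of it).
- eyes.masks_of(query, camera): "pixels" (420x560 bool, what is visible of it) and "rect" ([left, top, right, bottom] in pixels, round what is visible of it).
- eyes.spot_point(query, camera): "location" ([column, row] in pixels: a listed point, or the origin of a listed thing).
The state is a dict: "time_s": time; "joint_positions": joint angles; "joint_vel": joint speeds; "effort": joint torques, N m; "position": TCP position; "eef_rot": TCP orientation; "contact_force": force on the tool from outside, world axes, zero at the start; "ft_torque": the same for the moment, N m; "opening": opening from 0.0 (shut) to 1.0 (fully open); "finger_force": force on a finger pad.
Only numpy, scipy, OpenCV 4.12 (cv2) and the standard library are available. Lean on these libraries where they do the work, as an engineer would, in place of code of your own. Each camera call takes 0.05 s, during which the arm holds its last target. There are 200 camera calls.

### The job

Four unlabelled sample tubes are queued in single-tube carriers on the tray, the first in the queue against the black stop block; their order is the only record of which sample is which. Move them into the wells of the grey block rack in the same order: the first of the queue into the well next to the rack's handle, the second into the next well, and so on, the last of the queue into the well farthest from the handle. Keep the tubes upright, seat each one fully down in its well, and leave the rack standing flat.

Things in the scene. Friction and masses are not known exactly. Their poses are not given: they have to be found in the camera images.
- tube_a: Loose milky sample tube, body 28 mm across, conical foot (lowest 18 mm), about 60 g, with a plain flat ribbed cap, 34 mm across and flat on top; whole tube 108 mm tall. Origin at the tip of the foot, z up along the tube. Grip the cap's side, 90 to 108 mm above the origin, from above. Stands in any of the carriers at the start.
- tube_b: Loose milky sample tube, body 28 mm across, conical foot (lowest 18 mm), about 60 g, with a ribbed cap 31 mm across with a smooth rounded dome on top; whole tube 122 mm tall. Origin at the tip of the foot, z up along the tube. Grip the cap's side, 90 to 108 mm above the origin, from above. Stands in any of the carriers at the start.
- tube_c: Loose milky sample tube, body 28 mm across, conical foot (lowest 18 mm), about 60 g, with a ribbed cap 34 mm across with a thin upright spout (8 to 12 mm thick) in the middle of its top; whole tube 130 mm tall. Origin at the tip of the foot, z up along the tube. Grip the cap's side, 90 to 108 mm above the origin, from above. Stands in any of the carriers at the start.
- tube_d: Loose milky sample tube, body 28 mm across, conical foot (lowest 18 mm), about 60 g, with a ribbed cap 31 mm across with an upright bar-shaped lug (24 x 4.5 mm, 13 mm high) across its top; whole tube 121 mm tall. Origin at the tip of the foot, z up along the tube. Grip the cap's side, 90 to 108 mm above the origin, from above. Stands in any of the carriers at the start.
- carrier_a: Round dark grey single-tube carrier, 43 mm across, 40 mm high, fixed in the tray; the one that holds tube_a at the start (all four look alike). Origin at the centre of its underside, z up; bore 30 mm wide and 32 mm deep, floor 8 mm above the origin: lift a tube 35 mm to clear it.
- carrier_b: Round dark grey single-tube carrier, 43 mm across, 40 mm high, fixed in the tray; the one that holds tube_b at the start (all four look alike). Origin at the centre of its underside, z up; bore 30 mm wide and 32 mm deep, floor 8 mm above the origin: lift a tube 35 mm to clear it.
- carrier_c: Round dark grey single-tube carrier, 43 mm across, 40 mm high, fixed in the tray; the one that holds tube_c at the start (all four look alike). Origin at the centre of its underside, z up; bore 30 mm wide and 32 mm deep, floor 8 mm above the origin: lift a tube 35 mm to clear it.
- carrier_d: Round dark grey single-tube carrier, 43 mm across, 40 mm high, fixed in the tray; the one that holds tube_d at the start (all four look alike). Origin at the centre of its underside, z up; bore 30 mm wide and 32 mm deep, floor 8 mm above the origin: lift a tube 35 mm to clear it.
- carrier_tray: Fixed aluminium tray, 207 x 56 mm, low guide rails, black stop block (36 mm high) across one end. Origin at the centre of its underside, z up, x along the row towards the stop block. The carriers stand on its 5 mm floor at x = +69 (first in the queue, at the stop block), +23, -23, -69 mm (last), y = 0. May point any way.
- block_rack: Loose grey block, 180 x 50 x 58 mm high, 1 kg, steel bow handle on one end (out to 114 mm, 40 mm up). Origin at the centre of its underside, z up, x along the row towards the handle. Four empty wells 31 mm wide at x = +69 (next to the handle), +23, -23, -69 mm, y = 0; mouths 58 mm, floors 8 mm above the origin (so is a seated tube's tip). May point any way.
Things that resemble listed ones, but are neither listed nor needed, are in the scene too. Leave any purple look-alike of the tube_a alone. Leave any brown look-alike of the tube_c alone.

How it is judged:
By the outcome, as a careful person would: the job done as asked, in the order asked, and still so for the second after the job is handed in, with the robot touching nothing.
It also fails if it takes over 112 s, if anything falls off the work surface, if the arm or the gripper's body presses on something with over 40 N, if the wrist force passes 120 N, or if a joint passes its speed limit or range.

## Working session

There is one attempt and no reset: what is moved stays moved. The work goes in short steps, each a Python script; the robot and the scene stay as the last script left them, time stands still between calls to the robot, and variables do not carry over. Pictures are saved under pics/ and viewed, at most 14 in all, crops included, and the job is handed in when it is done.

```bash
ls; mkdir -p pics; cat > h.py <<'E'
import numpy as np, cv2
from scipy.spatial.transform import Rotation as R
from rig import manip, eyes, order
def rot(o):
    o=np.array(o,float)
    return o if o.shape==(3,3) else (R.from_rotvec(o).as_matrix() if o.size==3 else R.from_quat(o).as_matrix())
def cloud(c):
    """world xyz for every pixel (420x560x3), nan where no reading"""
    h,w=c["range_z"].shape
    uv=np.stack(np.meshgrid(np.arange(w),np.arange(h)),-1).reshape(-1,1,2).astype(float)
    n=cv2.undistortPoints(uv,np.array(c["camera_matrix"]),np.array(c["D"])).reshape(h,w,2)
    z=np.where(c["range_z"]>0,c["range_z"],np.nan)
    p=np.stack([n[...,0]*z,-n[...,1]*z,-z],-1)
    return p@rot(c["orientation"]).T+np.array(c["eye"])
E
python3 - <<'E'
from h import *
import pickle
for n in("scene","side","wrist"):
    c=eyes.camera(n); cv2.imwrite(f"pics/{n}0.png",c["pixels"]); pickle.dump(c,open(n+"0.pkl","wb"))
    print(n,c["eye"],c["orientation"])
    P=cloud(c)
    for q in("tube_a","tube_b","tube_c","tube_d","carrier_tray","block_rack"):
        for d in eyes.masks_of(q,n)[:4]:
            m=d["pixels"]; print(q,round(d["p"],2),np.round(d["rect"]),np.round(np.nanmedian(P[m],0),3), np.round(np.nanpercentile(P[m][:,2],98),3))
print(manip.sense())
E
```

```text
pics
scene [-0.02010269  0.46684741  0.64148077] [ 0.50964085 -0.85140565 -1.95342171]
tube_a 0.9 [255. 158. 270. 206.] [0.615 0.157 0.077] 0.11
tube_a 0.88 [299. 164. 317. 210.] [0.528 0.105 0.095] 0.134
tube_a 0.86 [323. 168. 341. 211.] [0.501 0.069 0.099] 0.139
tube_a 0.73 [370. 175. 396. 215.] [ 0.447 -0.003  0.099] 0.123
tube_b 0.9 [255. 158. 270. 206.] [0.615 0.157 0.077] 0.11
tube_b 0.88 [299. 164. 317. 210.] [0.528 0.105 0.095] 0.134
tube_b 0.86 [323. 168. 341. 211.] [0.501 0.069 0.099] 0.139
tube_b 0.73 [370. 175. 396. 215.] [ 0.447 -0.003  0.099] 0.123
tube_c 0.9 [255. 158. 270. 206.] [0.615 0.157 0.077] 0.11
tube_c 0.88 [299. 164. 317. 210.] [0.528 0.105 0.095] 0.134
tube_c 0.86 [323. 168. 341. 211.] [0.501 0.069 0.099] 0.139
tube_c 0.73 [370. 175. 396. 215.] [ 0.447 -0.003  0.099] 0.123
tube_d 0.9 [255. 158. 270. 206.] [0.615 0.157 0.077] 0.11
tube_d 0.88 [299. 164. 317. 210.] [0.528 0.105 0.095] 0.134
tube_d 0.86 [323. 168. 341. 211.] [0.501 0.069 0.099] 0.139
tube_d 0.73 [370. 175. 396. 215.] [ 0.447 -0.003  0.099] 0.123
carrier_tray 0.96 [291. 207. 402. 236.] [0.466 0.
[... 1315 characters left out ...]
1.26155024]
{'time_s': 1.05, 'joint_positions': array([1.13038960e+00, 3.13183357e-01, 4.60683655e-02, 1.30362029e+00,
       3.47564018e-05, 1.43116095e+00]), 'joint_vel': array([ 0.00095365, -0.00042242, -0.00074623,  0.00193823,  0.00152281,
       -0.00015826]), 'effort': array([-1.06103827e-03, -4.80482340e+01,  2.98816109e+01,  4.42586370e-04,
       -2.37823024e-04, -1.69367048e-06]), 'position': array([0.17037404, 0.54919781, 0.2313197 ]), 'eef_rot': array([-4.70669359e-01, -3.10611899e+00, -1.07498046e-04]), 'contact_force': array([-0.06029413, -0.15473347,  0.00311348]), 'ft_torque': array([-0.00747172, -0.03237906, -0.00605351]), 'finger_force': 0.0, 'opening': 0.9983662699078778}
```

View pics/scene0.png

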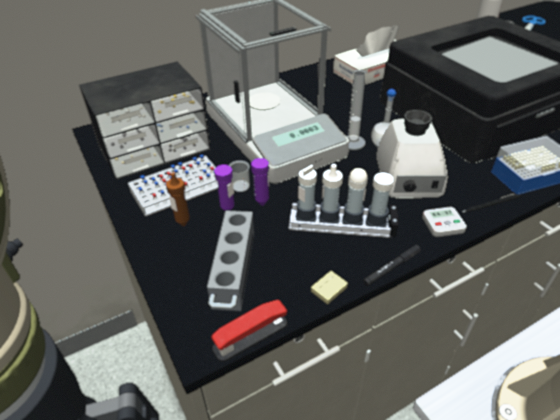

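View pics/side0.png

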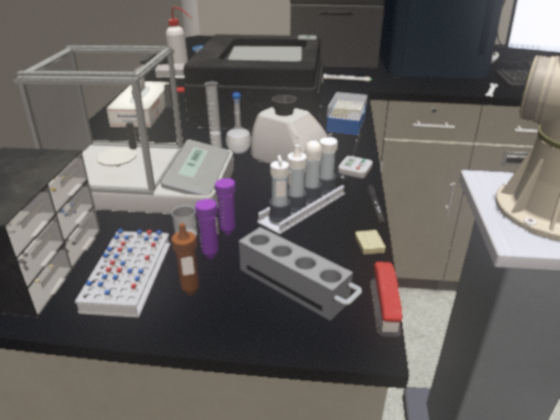

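The scene picture shows the queue at about (307,190), (332,190), (357,192), (383,192), with the black stop at the right end, about (394,217). The rack is at (230,260) with its handle at (224,300), nearest the robot. Possible mix-ups are the purple tubes at (225,187) and (261,180) and the brown one at (178,198); the queued tubes are the white ones in the tray. Next I'll crop in on the tray and fit both poses.

```bash
cat > pose.py <<'E'
from h import *
def tubes(c,P,box=None):
    """cap-side centres: white blobs with z .104-.125 (tips at .013) near the tray"""
    px=c["pixels"].astype(int); hsv=cv2.cvtColor(c["pixels"],cv2.COLOR_BGR2HSV)
    m=(hsv[...,1]<70)&(hsv[...,2]>90)&(P[...,2]>.05)&(P[...,2]<.16)
    m&=(P[...,0]>.38)&(P[...,0]<.6)&(P[...,1]>-.08)&(P[...,1]<.16)
    n,l,s,_=cv2.connectedComponentsWithStats(m.astype(np.uint8))
    return [(P[l==i]) for i in range(1,n) if s[i,4]>60]
def rack(c,P):
    m=(abs(P[...,2]-.058)<.006)&(P[...,0]>.36)&(P[...,0]<.64)&(P[...,1]>.2)&(P[...,1]<.42)
    m=cv2.morphologyEx(m.astype(np.uint8),cv2.MORPH_OPEN,np.ones((3,3)))
    n,l,s,_=cv2.connectedComponentsWithStats(m); i=1+np.argmax(s[1:,4])
    p=P[l==i]; return cv2.minAreaRect((p[:,:2]*1000).astype(np.float32)),np.median(p[:,2])
E
python3 - <<'E'
from pose import *
import pickle
S=[]
for n in("scene","side"):
    c=pickle.load(open(n+"0.pkl","rb")); P=cloud(c)
    print(n,rack(c,P))
    for p in tubes(c,P):
        b=cv2.minEnclosingCircle((p[:,:2]*1000).astype(np.float32)); print(len(p),np.round(b[0]),round(b[1]),np.round(np.percentile(p[:,2],[2,98]),3))
    r=(P[...,2]>.003)&(P[...,2]<.012)&(P[...,0]>.36)&(P[...,0]<.62)&(P[...,1]>-.1)&(P[...,1]<.17)
    print("tray low",cv2.minAreaRect((P[r][:,:2]*1000).astype(np.float32)))
    k=(c["pixels"].max(2)<60)&(P[...,2]>.02)&(P[...,2]<.042)&(P[...,0]>.36)&(P[...,0]<.62)&(P[...,1]>-.1)&(P[...,1]<.17)
    print("black",k.sum(),np.nanmedian(P[k],0))
    S.append(cv2.resize(c["pixels"][145:245,280:410] if n=="scene" else c["pixels"][125:235,250:380],(390,300),interpolation=cv2.INTER_CUBIC))
cv2.imwrite("pics/crop.png",np.hstack(S))
E
```

```text
scene (((496.63214111328125, 277.2177429199219), (50.5898323059082, 182.71719360351562), 56.00592041015625), np.float64(0.05836033742817215))
583 [535. 101.] 16 [0.052 0.134]
638 [508.  64.] 18 [0.052 0.142]
640 [480.  27.] 16 [0.052 0.135]
617 [453. -11.] 18 [0.052 0.123]
tray low ((489.98211669921875, 34.85126495361328), (269.6694030761719, 259.56494140625), 89.91909790039062)
black 716 [0.46551395 0.03467368 0.03249025]
side (((498.9326171875, 278.60736083984375), (53.40044021606445, 181.86749267578125), 55.7903938293457), np.float64(0.05634899410034233))
2494 [495.  48.] 85 [0.052 0.133]
tray low ((482.35638427734375, 30.18029022216797), (268.29864501953125, 258.4880676269531), 86.75531005859375)
black 66 [ 0.4242783  -0.01944114  0.02798654]
```

View pics/crop.png

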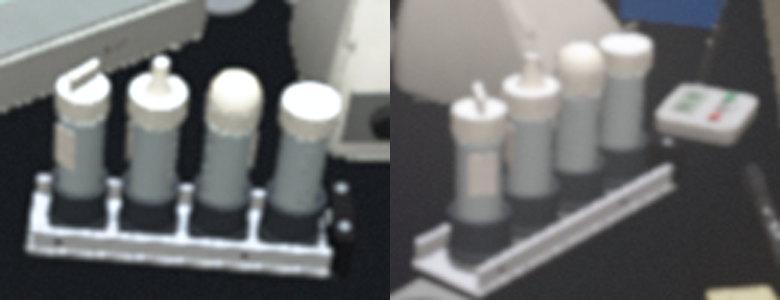

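The close crop confirms the order from the stop block: flat cap (a), dome (b), spout (c), lug (d). The rack handle points towards the robot, at about 146°. Next I'll take wrist views over the rack and the tray to refine both poses.

```bash
cat > mv.py <<'E'
from pose import *
def down(yclose):
    """rotvec, tool down, closing line along angle yclose; sign with the smaller wrist turn"""
    out=[]
    for a in (yclose,yclose+np.pi):
        y=np.array([np.cos(a),np.sin(a),0]); z=np.array([0,0,-1.]); out.append(R.from_matrix(np.stack([np.cross(y,z),y,z],1)).as_rotvec())
    return out
def best(pos,yclose):
    c=[(o,manip.ik(pos,o)) for o in down(yclose)]
    c=[(abs(j[5]),o) for o,j in c if j is not None]
    return min(c,key=lambda t:t[0])[1]
E
python3 - <<'E'
from mv import *
import pickle
s=manip.sense(); c=pickle.load(open("wrist0.pkl","rb"))
T=rot(s["eef_rot"]); off=T.T@(c["eye"]-s["position"]); ax=T.T@rot(c["orientation"])@[0,0,-1]
print("cam in tool",off,ax)
for n,t,a in(("rack",[.498,.278,.058],np.radians(56)),("tray",[.494,.045,.11],np.radians(-36.2))):
    h=.27 if n=="rack" else .31
    o=best([t[0],t[1],h],a); M=rot(o)
    e=M@off; v=M@ax; e0=h+e[2]; k=(e0-t[2])/-v[2]
    p=np.array([t[0]-e[0]-k*v[0],t[1]-e[1]-k*v[1],h]); print(n,p,o)
    try: manip.move_ptp(p,o)
    except manip.MotionError as x: print(x); continue
    manip.sleep(.3)
    c=eyes.camera("wrist"); cv2.imwrite(f"pics/w_{n}.png",c["pixels"]); pickle.dump(c,open(f"w_{n}.pkl","wb")); print(manip.sense()["time_s"],manip.sense()["joint_positions"])
    P=cloud(c)
    if n=="rack": print(rack(c,P))
    else:
        for q in tubes(c,P):
            q=q[(q[:,2]>.095)]; b=cv2.minEnclosingCircle((q[:,:2]*1000).astype(np.float32)); print(len(q),b,np.percentile(q[:,2],98))
E
```

```text
cam in tool [ 0.06469741 -0.00110771 -0.14268317] [-2.57257208e-01  4.10414965e-04  9.66342879e-01]
rack [0.47389172 0.29541567 0.27      ] [0.9185128 3.00432   0.       ]
2.875 [4.14832042e-01 2.73393160e-01 8.57230835e-02 1.38318473e+00
 5.07380803e-05 1.00713683e+00]
(((497.8022155761719, 276.1250915527344), (50.179622650146484, 180.69410705566406), 55.899452209472656), np.float64(0.05789201779511183))
tray [0.47755434 0.02415898 0.31      ] [ 1.42136556 -2.80166457 -0.        ]
5.0167 [-1.17127937e-01  1.12546379e-01 -1.69843224e-02  1.44135464e+00
  2.94924969e-05 -1.05647675e+00]
1048 ((454.39630126953125, -12.412923812866211), 17.42794418334961) 0.1225833819984359
2683 ((508.5958251953125, 61.48088836669922), 61.508975982666016) 0.14173598534059587
```

```bash
python3 - <<'E'
from mv import *
import pickle
a,b=[cv2.imread(f"pics/w_{n}.png") for n in("rack","tray")]
cv2.imwrite("pics/w.png",cv2.resize(np.hstack([a,b]),(800,300)))
P=cloud(pickle.load(open("w_tray.pkl","rb")))
# per-tube top-of-cap-edge points, split along the row
d=np.array([-.59,-.807]);d/=np.linalg.norm(d); c0=np.array([.494,.045])
m=(P[...,2]>.106)&(P[...,2]<.124)&(abs(P[...,0]-.494)<.11)&(abs(P[...,1]-.045)<.11)
q=P[m]; s=(q[:,:2]-c0)@d
for k in(.069,.023,-.023,-.069):
    t=q[abs(s-k)<.0215]; bb=cv2.minEnclosingCircle((t[:,:2]*1000).astype(np.float32)); print(len(t),np.round(bb[0],1),round(bb[1],1))
E
```

```text
1047 [454.4 -12.4] 17.4
145 [481.7  24.3] 15.9
763 [509.4  61.3] 17.6
624 [536.5  97.8] 15.9
```

View pics/w.png

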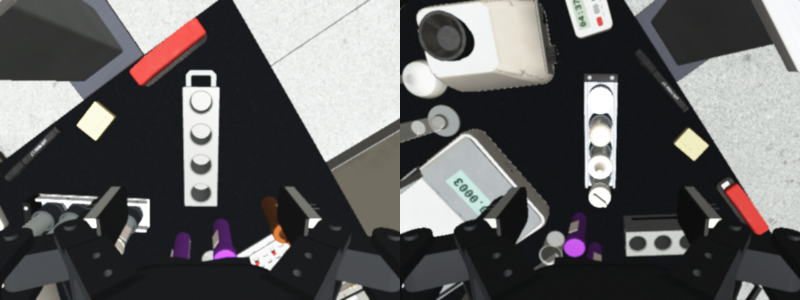

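The wrist views show the rack upright with its handle at the top, about (200,78), and four empty wells. The tray has its stop block at (600,78), and the flat cap is next to it at (600,97). The fits agree across cameras within about 2 mm, so I'll start with tube a.

```bash
cat > job.py <<'E'
from mv import *
T0=np.array([.4955,.0428]); td=np.array([.4544-.5365,-.0124-.0978]); td/=np.linalg.norm(td); ta=np.arctan2(td[1],td[0])
RC=np.array([.4978,.2761]); ra=np.radians(145.9); rd=np.array([np.cos(ra),np.sin(ra)])
K=[.069,.023,-.023,-.069]; HI=.238
def st(m):
    s=manip.sense(); print(m,"t%.1f"%s["time_s"],"z%.4f"%s["position"][2],"open%.3f"%s["opening"],"pad%.0f"%s["finger_force"],np.round(s["contact_force"],1),flush=True)
def pick(i):
    p=T0+K[i]*td; o=best([*p,HI],ta+np.pi/2)
    manip.command_gripper(.72,40)
    manip.move_ptp([*p,HI],o)
    print(manip.move_l([*p,.091],rate=.12,threshold=12)); st("at tube")
    manip.command_gripper(0,40); st("gripped")
    manip.move_l([*p,HI],rate=.15); st("lifted")
def place(i):
    p=RC+K[i]*rd; o=best([*p,HI],ra+np.pi/2)
    manip.move_ptp([*p,HI],o)
    manip.move_l([*p,.148],rate=.15)
    hit=manip.move_l([*p,.0855],rate=.05,threshold=12); print(hit); st("down")
    return hit
def release():
    manip.command_gripper(.6); st("released")
    x,y,_=manip.sense()["position"]; manip.move_l([x,y,HI],rate=.18)
E
python3 - <<'E'
from job import *
pick(0); print(place(0))
c=eyes.camera("side"); P=cloud(c); cv2.imwrite("pics/s1.png",cv2.resize(c["pixels"][150:330,180:420],(800,600)))
print(rack(c,P))
E
```

```text
False
at tube t7.2 z0.0917 open0.720 pad0 [-0.2 -0.5 -0.1]
gripped t7.6 z0.0917 open0.384 pad39 [-0.1  0.3  5.7]
lifted t8.7 z0.2370 open0.384 pad40 [ 0.4  0.4 -1.3]
True
down t12.5 z0.0866 open0.383 pad40 [-1.2  0.4  5.3]
True
(((498.88848876953125, 278.4974365234375), (53.15208435058594, 181.99595642089844), 55.485660552978516), np.float64(0.05638034812685622))
```

View pics/s1.png

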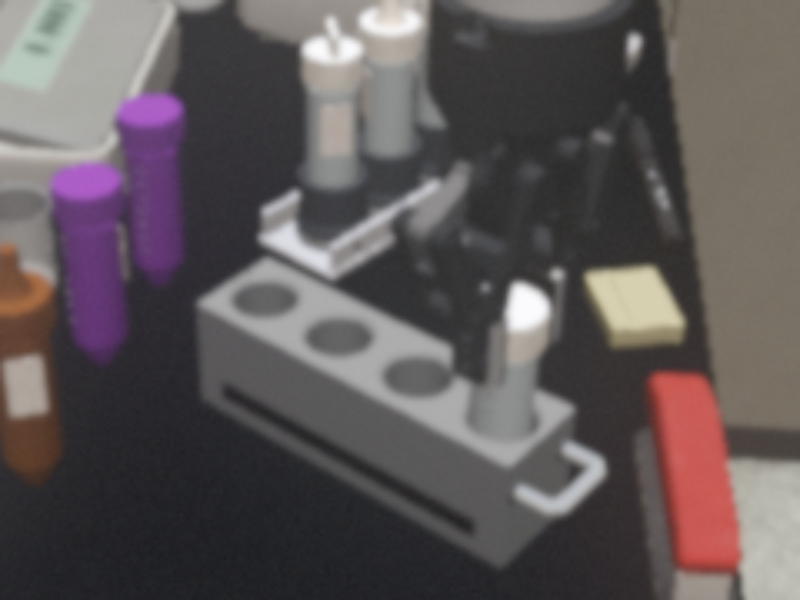

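Tube a stands upright in the well next to the handle at (510,400), touching bottom at z = 0.0866, and the rack hasn't moved. I'll do the rest, with a stop if a descent hits something early.

```bash
python3 - <<'E'
from job import *
release()
for i in(1,2,3):
    pick(i)
    if manip.sense()["opening"]<.2: print("no grasp"); break
    place(i)
    if manip.sense()["position"][2]>.0905: print("stuck high"); break
    release()
else:
    manip.move_ptp([.40,.10,.30],best([.40,.10,.30],0))
    S=[]
    for n in("scene","side"):
        c=eyes.camera(n); P=cloud(c); print(rack(c,P)); S.append(c["pixels"])
    cv2.imwrite("pics/end.png",np.hstack([cv2.resize(S[0][150:330,190:430],(400,300)),cv2.resize(S[1][150:330,180:420],(400,300))]))
st("end")
E
```

```text
released t12.9 z0.0854 open0.600 pad0 [-0.4 -0.1  0. ]
False
at tube t17.4 z0.0917 open0.722 pad0 [ 0.7 -0.8  0.3]
gripped t17.8 z0.0916 open0.350 pad39 [-0.1  0.6  4.7]
lifted t18.9 z0.2370 open0.354 pad40 [-1.2  0.4 -0.6]
True
down t22.6 z0.0866 open0.347 pad40 [-1.3 -0.4  5.5]
released t23.0 z0.0853 open0.607 pad0 [-0.1 -0.9  0.1]
False
at tube t27.3 z0.0917 open0.719 pad0 [ 0.8 -0.1 -0.4]
gripped t27.7 z0.0917 open0.386 pad39 [-0.8  0.3  4.1]
lifted t28.8 z0.2369 open0.384 pad40 [-0.7  0.8 -1. ]
False
down t32.6 z0.0867 open0.380 pad41 [-2.3 -1.7  6.4]
released t33.0 z0.0855 open0.599 pad0 [ 0.9 -0.9  0.3]
False
at tube t37.2 z0.0917 open0.720 pad0 [-0.  -0.7 -0. ]
gripped t37.6 z0.0917 open0.348 pad39 [-0.9 -0.4  4. ]
lifted t38.7 z0.2369 open0.347 pad40 [ 0.   0.1 -0.6]
False
down t42.4 z0.0867 open0.348 pad40 [-1.4 -0.8  5.8]
released t42.8 z0.0854 open0.599 pad0 [-0.2 -0.2  0.1]
(((495.8820495605469, 277.8138732910156), (50.58427047729492, 181.65550231933594), 55.920230865478516), np.float64(0.058400751795846084))
(((499.15472412109375, 279.3324279785156), (52.375064849853516, 181.46104431152344), 56.36769485473633), np.float64(0.05651750546655129))
end t45.9 z0.2998 open0.599 pad0 [-0.3  0.3  1. ]
```

View pics/end.png

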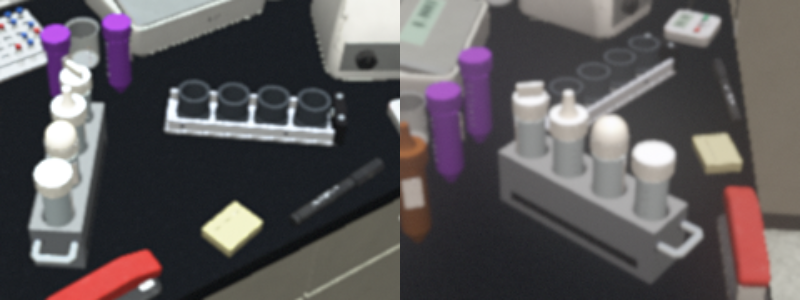

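The rack now holds, from the handle outwards, flat cap (652,180), dome (610,155), spout (569,135) and lug (531,120). All four are upright and fully seated, the rack is flat, the carriers are empty and the look-alikes are untouched.

```bash
python3 -c "
from h import *
print(order.hand_in())"
```

```text
the job is handed in; nothing more can be done
None
```

All four tubes are seated upright in the rack in queue order from the handle (a, b, c, d), with the rack standing flat; I handed the job in at about 46 s of the 112 s allowed, and no verdict came back.

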